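Lock the gold-connector drawer

ROBOT

A 6-joint arm with a two-finger parallel gripper is mounted at the origin on the work surface. World frame = base frame: x ahead of the robot, y to its left, z up, the work surface at z = 0. Lengths are in m, angles in rad, forces in N, time in s.
With the tool pointing down it reaches from about 0.375 to 0.975 m from the base axis. Payload 3.8 kg.
Tool frame: the origin (TCP) lies at the very end of the fingers, on their centre line; the grasp point (between the pads) lies ctrl.pinch_z behind it (ctrl.pinch_z is the distance from the TCP to the grasp point, in m); z points along the fingers, y is the direction in which the jaws open and shut (so a half turn about z gives the same grasp; the last joint's range is limited). The gripper opens to 88 mm and grips with 3 to 60 N. Pads are 18 mm wide; open, the fingers measure 123 mm over their backs; the gripper's body (75 mm by 187 mm) begins 45 mm behind the grasp point.
Start: joints at [-1.199, 0.264, 1.604, -0, 1.274, -0.037], TCP at [0.268, -0.619, 0.239] pointing down, gripper open.
Joint ranges: [-2.63, 2.63], [-0.94, 2.18], [0.31, 2.57], [-1.31, 4.45], [0, 2.66], [-2.55, 2.55]. Speed limits (rad/s): [2.57, 2.57, 3.14, 3.14, 3.14, 3.14].

INTERFACE

Orientations are given as a 3x3 rotation matrix whose columns are the frame's x, y, z axes.
In Python, from plant import ctrl gives the robot as it stands. The module is installed in compiled form; this text tells all that it offers.
- The arm moves only by the tool apply_moves, never from a script. Its argument "deltas" is text: rows parted by semicolons, each of 7 numbers parted by spaces: the shift along the world's x, y, z in units of 30 mm (1.0 is 30 mm), then the turn, a rotation vector about the world's x, y, z in units of 6 degrees (1.0 is 6 degrees), then the opening, from -1 (shut) to 1 (fully open), so that 0 is half open. A call has exactly 10 rows; each row is the pose to reach, as a shift and turn from the pose commanded when the call began; what a row does not reach only later rows make up. A row lasts 1/10 s, in which the tool goes at most 50 mm and 8.59 degrees, less where a joint would pass 70% of its speed; a pose out of reach is approached as far as the arm can. A call with a gripper value outside its range is refused whole. The fingers move at their own pace and stop on an object; "newtons" is the grip in N (left out, the last holds). Time passes only in rows, so rows that repeat a pose let the fingers close, or fill a call up. It gives the time, the measured TCP pose, the force and the opening at its end, in the units of the state.
- ctrl.sense(): the state, without advancing time (a new reading comes with each control period).
- ctrl.camera(name): name is "side" or "top" or "wrist"; returns a dict with "frame" (400x640x3 uint8, red, green, blue), "range_z" (400x640 float32, m along the optical axis (not along the pixel's ray), 0 where there is no reading), "fx", "fy", "cx", "cy" (pixels), "view" (4x4, takes a point from world to camera coordinates). Camera axes: x right, y down, z forward; pixel columns grow to the right and rows downward; lengths in m; the calibration is good to about 2 mm. A picture is of the moment at which its call begins.
- ctrl.job_done(): hands the job in, once; it reports no verdict.
The state is a dict: "time": time; "joints": joint angles; "joint_vel": joint speeds; "effort": joint torques, N m; "tcp_pos": TCP position; "eef_rot": TCP orientation; "wrist_force": force on the tool from outside, world axes, zero at the start; "ft_torque": the same for the moment, N m; "finger_gap": finger opening in m.
Only numpy, scipy, OpenCV 4.12 (cv2) and the standard library are available. Lean on these libraries where they do the work, as an engineer would, in place of code of your own. Each camera call takes 0.05 s, during which the arm holds its last target.

TASK

Lock up the gold-connector drawer of the small parts unit by pushing only: push the half-open drawer fully shut, push the finger post of the red slotted disc round until the slot lines up with the flat steel bar, then push the bar by its yellow lip through the disc and the drawer's staple until it is fully home. Do not pinch the post, the lip or the drawer's front between the fingers, and leave the loose parts lying on and around the unit where they are.

Things in the scene. Friction and masses are not known exactly. Their poses are not given: they have to be found in the camera images.
- cabinet: Blue-grey plastic drawer unit, fixed, 180 deep (x) x 340 wide (y) x 140 mm high, 3 columns of 2 light grey drawers. Origin: centre of its underside; x from front (robot's side) to back, y to its left, z up. Lock on its top, along y at x = -45: dark channel y = -153 to 3 (25 wide, top z = 161), disc at y = 47, keeper arch y = 123 to 139 (top z = 168)
- drawer (a joint): Opening (m) of the upper left drawer: 0 fully shut against a stop, at most 0.11; starts 0.055 to 0.085. Pushing its front toward the unit's +x shuts it; 1.5 N friction, stays as left. It carries a steel strap with a staple (arch 24 mm wide inside, top z = 171 mm) over the unit's top; only when shut is the staple on the bar's line, at y = 105 mm. A bar pushed home before misses it
- drawer_front: The light grey moulded front plate of that drawer, 5 mm thick, 104 mm wide (y), 58 mm high; axes as the unit's. A small pull ledge, 50 mm wide, sticks out 11 mm from it; the ledge's top is 32 mm below front_mid. The origin is no useful point (use front_mid)
- front_mid (a point): Point on the outer (robot-side) face of the open drawer's front, mid-width, 13 mm below the top edge of the plate: where to push, toward the unit's +x. Axes are the unit's axes
- drawer_bin: The tray behind that front, 98 mm wide, 150 mm long and 38 mm high, with gold-finish connectors bedded in foam; its front wall lies directly behind the front plate, 14 mm below the plate's top edge
- disc (a joint): Angle (rad) of the red slotted disc, counter-clockwise from above. Slot in line with the bar at 0 (post toward the unit's front, -x) and at 3.14 (post to the back, +x): either will do. At 1.57 the post points to the unit's right (-y), over the channel. Starts 0.65 to 2.5; end stops -0.35 and 3.49; no click between. 0.06 N m friction, stays as left; held once the bar is in the slot
- disc_center (a point): Centre of the disc on its top face, 162 mm above the shelf. The disc turns about the vertical through it. Red disc 72 mm across; an open-topped slot 22 mm wide runs right across it along this point's own y axis. The post stands toward this point's own -x
- post_top (a point): Centre of the top of the disc's upright finger post, 24 mm from the disc's axis. The post is 30 mm high (its foot is the disc's top face), 16 mm radially and 11 mm thick in the turning direction, its pads included
- post_pad_a: Black rubber pad, 12 x 24 mm and 3 mm thick, on one flank of the post: the flank toward disc_center's own +y. Pushing on it increases the disc's angle. Its origin is on the disc's axis, not on the pad. Pads a and b pressed at once count as a pinch
- post_pad_b: The same pad on the other flank (own -y). Pushing on it decreases the disc's angle. Its origin is on the disc's axis
- bar (a joint): Travel (m) of the flat steel bar toward the unit's +y: 0 drawn back, 0.130 fully home in the keeper against a stop; starts 0 to 0.004. 2 N friction, stays as left. Bar 14 mm wide, 145 long, z = 150 to 158 mm; rounded nose, 2 to 6 mm short of the disc's rim at the start. The disc blocks it unless the slot is in line; the nose straightens a slot a few degrees out
- lip_mid (a point): Middle of the outer face (facing the unit's right, -y) of the bar's yellow upturned lip: where to push, toward the unit's +y. The lip is 22 mm wide (x), 28 mm high (14 mm above and below this point, top 192 mm above the shelf). Axes are the unit's axes
- lip_face: The yellow lip plate of the bar, 4 mm thick (see lip_mid); its origin is on the bar's underside under the centre of the nose, not on the lip
- lip_rib: Dark steel block, 14 mm wide, 22 mm high, 4 mm thick, backing the lip on its inner side (+y); origin as lip_face. Lip and block pressed at once count as a pinch
- ic_tube: Orange plastic IC tube, 300 x 14 x 11 mm, lying loose on the shelf to the left; origin at the centre of its underside, x along it
- toroid: Black ferrite ring, 38 mm across, 13 mm high, loose on the unit's top behind the lock; origin at the centre of its underside
- spacer: Clear acrylic spacer block, 40 x 25 x 16 mm, loose on the unit's top behind the channel; origin at the centre of its underside
- edge_connector: Gold-finish edge connector, 12 x 70 x 15 mm, loose on the shelf in front of the unit; origin at the centre of its underside
- heat_sink: Finned aluminium heat sink, 40 x 40 x 25 mm, loose on the shelf at the left front; origin at the centre of its underside
- jar: Clear jar with black cap, 52 mm across, 62 mm high, loose on the shelf at the right front; origin at the centre of its underside
- driver: Screwdriver with blue handle, 160 mm long, lying loose on the shelf to the right of the unit

How it is judged:
By the outcome, as a careful person would: the job done as asked, in the order asked, and still so for the second after the job is handed in, with the robot touching nothing.
It also fails if it takes over 64 s, if anything falls off the work surface, if the arm or the gripper's body presses on something with over 40 N, if the wrist force passes 120 N, or if a joint passes its speed limit or range.

## Working session

There is one attempt and no reset: what is moved stays moved. The work goes in short steps, Python scripts to look and compute and a tool call to move; the robot and the scene stay as the last step left them, time stands still between calls to the robot, and variables do not carry over. Pictures are saved under pics/ and viewed, and the job is handed in when it is done.

Besides the shell and the picture viewer there is one more tool, called after ">>>" as name(argument=value, ...) on one line, values as JSON. apply_moves: Moves the arm, as the interface text tells. Its arguments: {"type":"object","properties":{"deltas":{"type":"string"},"newtons":{"type":"number"}},"required":["deltas"]}

```bash
mkdir -p pics
cat > h.py <<'E'
import numpy as np, cv2
from plant import ctrl
def cam(n,save=None):
    c=ctrl.camera(n)
    if save: cv2.imwrite('pics/'+save,c['frame'][:,:,::-1])
    return c
def pts(c):
    z=c['range_z'].astype(float); v,u=np.indices(z.shape)
    P=np.stack([(u-c['cx'])/c['fx']*z,(v-c['cy'])/c['fy']*z,z,np.ones_like(z)],-1)
    W=P@np.linalg.inv(c['view']).T
    W=W[...,:3]; W[z==0]=np.nan
    return W
def ray(c,u,v,h):
    T=np.linalg.inv(c['view']); d=T[:3,:3]@np.array([(u-c['cx'])/c['fx'],(v-c['cy'])/c['fy'],1]); o=T[:3,3]
    return o+d*(h-o[2])/d[2]
E
python3 - <<'E'
from h import *
for n in ['top','side','wrist']:
    c=cam(n,n+'0.png'); np.savez('/tmp/'+n+'0.npz',**c)
    print(n,c['fx'],np.linalg.inv(c['view'])[:3].round(3).tolist())
s=ctrl.sense(); print(s['time'],s['tcp_pos'],s['eef_rot'],s['finger_gap'],s['wrist_force'],ctrl.pinch_z)
E
```

```text
top 386.43568135460595 [[-0.011, -0.99, 0.143, 0.421], [-1.0, 0.012, 0.006, 0.006], [-0.007, -0.143, -0.99, 1.23]]
side 417.73643803073895 [[-0.968, -0.159, 0.195, 0.338], [-0.251, 0.557, -0.792, 0.981], [0.017, -0.815, -0.579, 0.859]]
wrist 304.7458961193456 [[0.397, -0.869, -0.295, 0.345], [-0.918, -0.377, -0.125, -0.586], [-0.002, 0.32, -0.947, 0.385]]
0.15 [ 0.26808107 -0.61887208  0.23768338] [[ 9.17618377e-01  3.97462071e-01 -6.45248844e-04]
 [ 3.97462591e-01 -9.17616913e-01  1.64007964e-03]
 [ 5.97781998e-05 -1.76142950e-03 -9.99998447e-01]] 0.08844488727239205 [-0.3315455  -0.87547664 -0.06847198] 0.0187
```

View pics/top0.png

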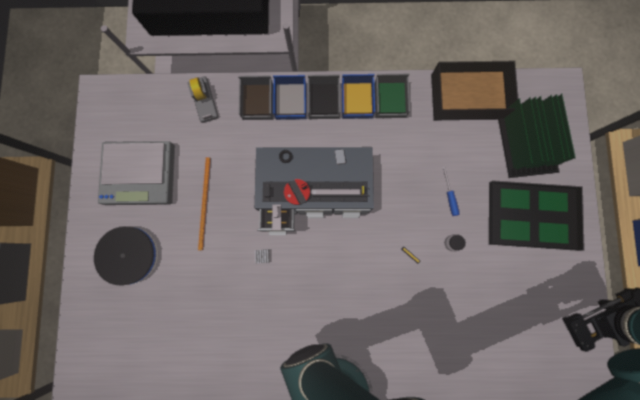

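View pics/side0.png

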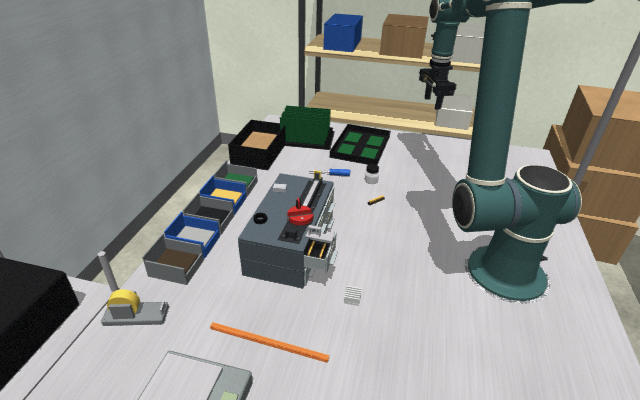

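Run:
```python
from h import *
c=dict(np.load('/tmp/top0.npz')); W=pts(c); f=c['frame']
im=cv2.resize(f[130:270,240:400],None,fx=5,fy=4.2,interpolation=cv2.INTER_CUBIC)
im=cv2.resize(f[130:250,245:385],None,fx=5,fy=5,interpolation=cv2.INTER_CUBIC); cv2.imwrite('pics/topcrop.png',im[:,:,::-1])
d=dict(np.load('/tmp/side0.npz')); g=d['frame']
im=cv2.resize(g[160:290,230:370],None,fx=4.5,fy=4.5,interpolation=cv2.INTER_CUBIC); cv2.imwrite('pics/sidecrop.png',im[:,:,::-1])
# cabinet top plane
m=(abs(W[...,2]-0.14)<0.008)
m[:, :230]=0; m[:,400:]=0; m[:135]=0; m[225:]=0
n,l,st,_=cv2.connectedComponentsWithStats(m.astype(np.uint8)); k=1+np.argmax(st[1:,4]); print(st[k])
cn=max(cv2.findContours((l==k).astype(np.uint8),0,2)[0],key=cv2.contourArea)
P=np.array([ray(c,u,v,.14)[:2] for u,v in cn[:,0]])
r=cv2.minAreaRect((P*1000).astype(np.float32)); print(r); print(cv2.boxPoints(r))
hsv=cv2.cvtColor(f,cv2.COLOR_RGB2HSV)
red=((hsv[...,0]<8)|(hsv[...,0]>172))&(hsv[...,1]>150)&(hsv[...,2]>70)
red[:, :250]=0;red[:,380:]=0
print('red',red.sum(),np.nanmean(W[red],0),np.nanmin(W[red],0),np.nanmax(W[red],0))
hi=red&(W[...,2]>.178); print('post',hi.sum(),np.nanmean(W[hi],0))
ye=(abs(hsv[...,0].astype(int)-27)<6)&(hsv[...,1]>130)&(hsv[...,2]>80); ye[:, :340]=0; ye[:,380:]=0; ye[:150]=0; ye[220:]=0
print('ye',np.argwhere(ye).tolist(),W[ye].round(3).tolist())
```

```text
[ 255  147  119   78 6093]
((612.8961791992188, 47.302650451660156), (339.18414306640625, 223.89967346191406), 89.27025604248047)
[[ 498.79547 -120.84985]
 [ 722.677   -123.70146]
 [ 726.9969   215.45515]
 [ 503.11536  218.30676]]
red 256 [0.59046399 0.09527783 0.16375982] [0.55837912 0.05989648 0.15693905] [0.62416407 0.1305258  0.19262368]
post 15 [0.60470224 0.07460645 0.19033158]
ye [[187, 362], [187, 363], [188, 362], [188, 363], [189, 362], [189, 363], [190, 362], [190, 363], [191, 362], [191, 363], [192, 362], [192, 363], [193, 362], [193, 363]] [[0.596, -0.086, 0.193], [0.597, -0.089, 0.191], [0.594, -0.086, 0.189], [0.594, -0.088, 0.192], [0.592, -0.086, 0.187], [0.591, -0.088, 0.193], [0.589, -0.086, 0.189], [0.588, -0.088, 0.191], [0.587, -0.086, 0.186], [0.585, -0.088, 0.195], [0.584, -0.086, 0.187], [0.583, -0.088, 0.191], [0.581, -0.086, 0.188], [0.58, -0.088, 0.193]]
```

View pics/topcrop.png

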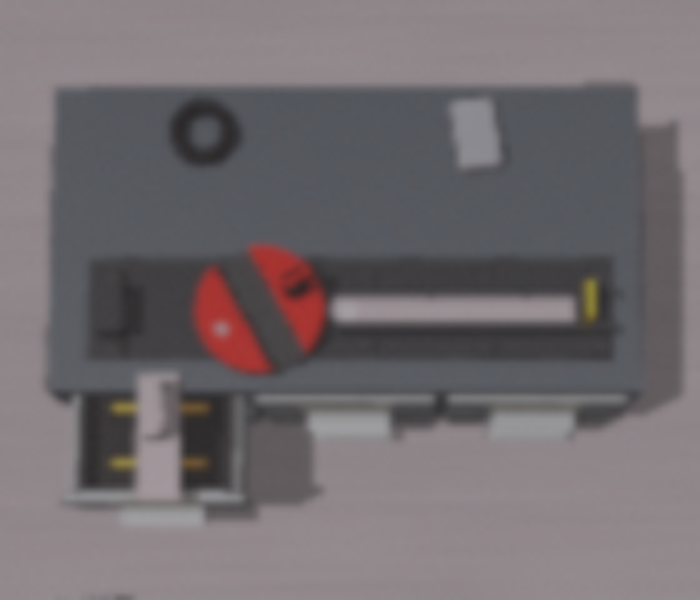

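View pics/sidecrop.png

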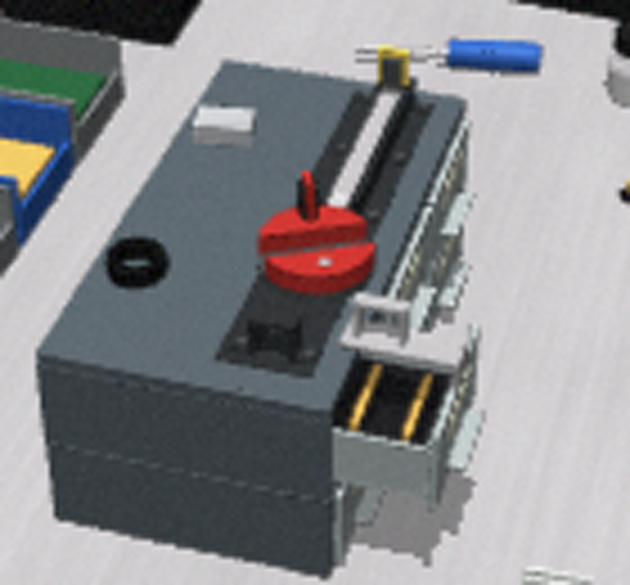

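The side and top crops agree. The post is at back-right of the disc, so turning to 3.14 is the shorter way. The upper-left drawer is open and the lip is at the right end. Next I'll measure the key points.

Run:
```python
from h import *
c=dict(np.load('/tmp/top0.npz')); d=dict(np.load('/tmp/side0.npz')); W=pts(c); V=pts(d)
def px(a,b): return 245+(a+.5)/5-.5,130+(b+.5)/5-.5
# plate top edge
for n,a,b,z in [('plateL',62,497,.137),('plateR',243,494,.137),('ledge',162,518,.09),('postR',298,283,.192),('lip',591,300,.192),('bolt?',222,328,.163),('staple',160,410,.171)]:
    print(n,ray(c,*px(a,b),z).round(4))
f=c['frame'];hsv=cv2.cvtColor(f,cv2.COLOR_RGB2HSV)
red=((hsv[...,0]<8)|(hsv[...,0]>172))&(hsv[...,1]>130)&(hsv[...,2]>60); red[:, :250]=0;red[:,380:]=0
cn=max(cv2.findContours(red.astype(np.uint8),0,2)[0],key=cv2.contourArea)
h=cv2.convexHull(cn)[:,0]
P=np.array([ray(c,u,v,.162)[:2] for u,v in h])*1000
print('circle',cv2.minEnclosingCircle(P.astype(np.float32)))
# side view red
g=d['frame'];hs=cv2.cvtColor(g,cv2.COLOR_RGB2HSV)
r2=((hs[...,0]<8)|(hs[...,0]>172))&(hs[...,1]>130)&(hs[...,2]>60); r2[:, :270]=0;r2[:,330:]=0
hi=r2&(V[...,2]>.17); print('side post',V[hi].round(3).tolist())
Q=V[r2&(abs(V[...,2]-.162)<.005)]; print('side disc',np.nanmin(Q,0),np.nanmax(Q,0))
# columns through drawer in top view: heights
for col in (270,277,283): print(col,[(r,*W[r,col].round(3)) for r in range(205,238,1)])
```

```text
plateL [0.489  0.2089 0.137 ]
plateR [0.4896 0.1065 0.137 ]
ledge [0.4789 0.1585 0.09  ]
postR [0.6007 0.0716 0.192 ]
lip [ 0.5894 -0.0878  0.192 ]
bolt? [0.5807 0.116  0.163 ]
staple [0.5342 0.1492 0.171 ]
circle ((585.6533813476562, 107.75433349609375), 31.904483795166016)
side post [[0.609, 0.072, 0.191], [0.605, 0.074, 0.193], [0.609, 0.073, 0.188], [0.604, 0.079, 0.193], [0.604, 0.069, 0.187], [0.607, 0.077, 0.188], [0.603, 0.081, 0.192], [0.601, 0.081, 0.192], [0.602, 0.086, 0.192], [0.6, 0.082, 0.189], [0.603, 0.084, 0.187], [0.599, 0.086, 0.189], [0.602, 0.087, 0.186], [0.6, 0.082, 0.182], [0.603, 0.082, 0.178], [0.601, 0.081, 0.178], [0.602, 0.085, 0.177], [0.6, 0.084, 0.177], [0.601, 0.09, 0.178], [0.6, 0.083, 0.173]]
side disc [0.55685608 0.06076239 0.15709988] [0.62884352 0.13637625 0.16664635]
270 [(205, np.float64(0.557), np.float64(0.173), np.float64(0.137)), (206, np.float64(0.554), np.float64(0.172), np.float64(0.14)), (207, np.float64(0.551), np.float64(0.173), np.float64(0.138)), (208, np.float64(0.548), np.float64(0.173), np.float64(0.138)), (209, np.float64(0.551
[... 5322 characters left out ...]
9)), (227, np.float64(0.497), np.float64(0.141), np.float64(0.089)), (228, np.float64(0.492), np.float64(0.138), np.float64(0.115)), (229, np.float64(0.489), np.float64(0.137), np.float64(0.124)), (230, np.float64(0.486), np.float64(0.137), np.float64(0.12)), (231, np.float64(0.486), np.float64(0.142), np.float64(0.084)), (232, np.float64(nan), np.float64(nan), np.float64(nan)), (233, np.float64(0.48), np.float64(0.142), np.float64(0.079)), (234, np.float64(0.477), np.float64(0.142), np.float64(0.084)), (235, np.float64(0.477), np.float64(0.151), np.float64(0.002)), (236, np.float64(0.474), np.float64(0.151), np.float64(0.001)), (237, np.float64(0.471), np.float64(0.151), np.float64(0.004))]
```

>>> apply_moves(deltas="0.6 1.3 0.1 0 0 -0.4 -1;1.4 2.6 0.2 0 0 -0.8 -1;2.2 4.0 0.3 0 0 -1.2 -1;3 5.3 0.4 0 0 -1.6 -1;3.6 6.6 0.5 0 0 -2 -1;4.3 8 0.6 0 0 -2.4 -1;5 9.3 0.6 0 0 -2.8 -1;5.6 10.6 0.6 0 0 -3.2 -1;6.2 12 0.6 0 0 -3.6 -1;6.7 13.3 0.6 0 0 -4 -1", newtons=10)

```text
time: 1.15
tcp_pos: [0.4697, -0.2184, 0.2565]
eef_rot: [[1.0, -0.012, -0.0], [-0.012, -1.0, 0.0], [-0.0, -0.0, -1.0]]
wrist_force: [0.1, -0.4, -0.1]
finger_gap: 0.0099
```

>>> apply_moves(deltas="0 1.3 0 0 0 0 -1;0 2.6 0 0 0 0 -1;0 4 0 0 0 0 -1;-0.2 5.3 0 0 0 0 -1;-0.4 6.6 0 0 0 0 -1;-0.7 8 0 0 0 0 -1;-0.7 9.3 0 0 0 0 -1;-0.7 10.6 0 0 0 0 -1;-0.7 12 0 0 0 0 -1;-0.7 12.5 0 0 0 0 -1")

```text
time: 2.15
tcp_pos: [0.4477, 0.1577, 0.2566]
eef_rot: [[1.0, -0.007, -0.0], [-0.007, -1.0, 0.001], [-0.0, -0.001, -1.0]]
wrist_force: [0.7, 0.1, 0.4]
finger_gap: 0.0006
```

>>> apply_moves(deltas="0 0 -0.7 0 0 0 -1;0 0 -1.4 0 0 0 -1;0 0 -2.1 0 0 0 -1;0 0 -2.8 0 0 0 -1;0 0 -3.5 0 0 0 -1;0 0 -4.2 0 0 0 -1;0 0 -4.6 0 0 0 -1;0 0 -4.75 0 0 0 -1;0 0 -4.75 0 0 0 -1;0 0 -4.75 0 0 0 -1")

```text
time: 3.15
tcp_pos: [0.4491, 0.1548, 0.1151]
eef_rot: [[1.0, -0.01, 0.001], [-0.01, -1.0, 0.0], [0.001, -0.0, -1.0]]
wrist_force: [-0.1, 0.2, -0.5]
finger_gap: 0.0005
```

Run:
```python
from h import *
s=ctrl.sense(); print(s['tcp_pos'],s['finger_gap'],s['wrist_force'])
c=cam('wrist','w1.png'); c=cam('side'); cv2.imwrite('pics/s1.png',cv2.resize(c['frame'][140:290,220:400],None,fx=4,fy=4,interpolation=2)[:,:,::-1])
```

```text
[0.44905422 0.15482965 0.11509789] 0.0005274217434485845 [-0.12704478  0.1850319  -0.50500716]
```

View pics/w1.png

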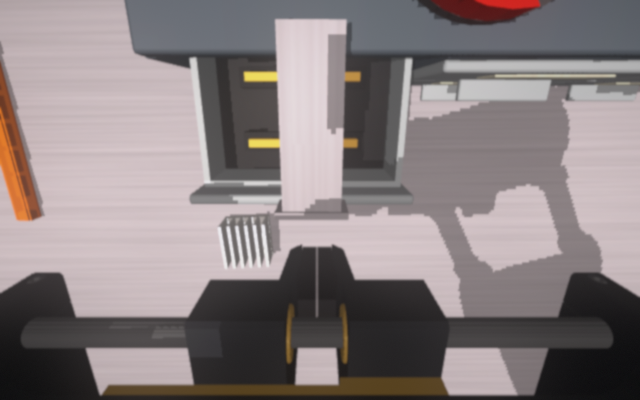

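View pics/s1.png

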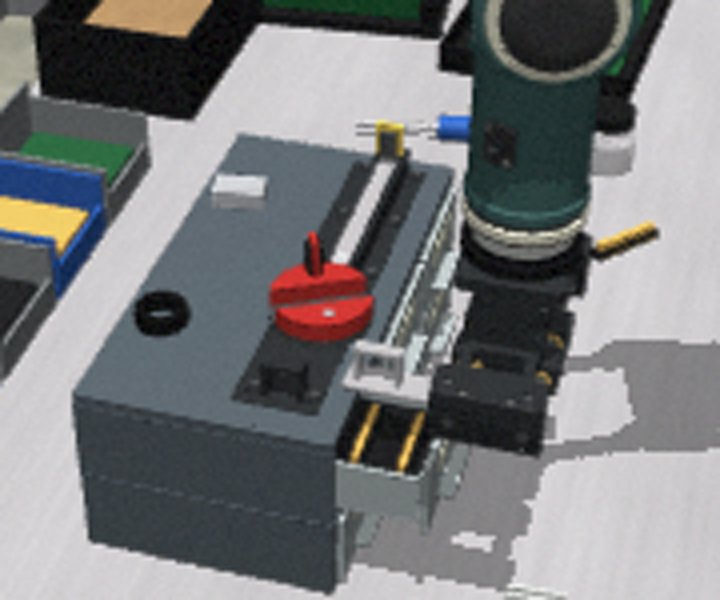

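>>> apply_moves(deltas="0.3 0.1 0 0 0 0 -1;0.6 0.1 0 0 0 0 -1;0.9 0.1 0 0 0 0 -1;1.2 0.1 0 0 0 0 -1;1.5 0.1 0 0 0 0 -1;1.8 0.1 0 0 0 0 -1;2.1 0.1 0 0 0 0 -1;2.3 0.1 0 0 0 0 -1;2.5 0.1 0 0 0 0 -1;2.6 0.1 0 0 0 0 -1")

```text
time: 4.25
tcp_pos: [0.5267, 0.1575, 0.114]
eef_rot: [[1.0, -0.01, -0.0], [-0.01, -1.0, -0.0], [-0.0, 0.0, -1.0]]
wrist_force: [-1.3, -1.8, 0.0]
finger_gap: 0.0003
```

>>> apply_moves(deltas="0.1 0 0 0 0 0 -1;0.15 0 0 0 0 0 -1;0.2 0 0 0 0 0 -1;0.25 0 0 0 0 0 -1;0.3 0 0 0 0 0 -1;0.3 0 0 0 0 0 -1;0.35 0 0 0 0 0 -1;0.35 0 0 0 0 0 -1;0.4 0 0 0 0 0 -1;0.4 0 0 0 0 0 -1")

```text
time: 5.25
tcp_pos: [0.5323, 0.1576, 0.114]
eef_rot: [[1.0, -0.01, -0.013], [-0.01, -1.0, -0.001], [-0.013, 0.001, -1.0]]
wrist_force: [-19.9, 0.2, 13.9]
finger_gap: 0.0001
```

>>> apply_moves(deltas="-0.3 0 0 0 0 0 -1;-0.6 0 0 0 0 0 -1;-1 0 0 0 0 0 -1;-1.5 0 0 0 0 0 -1;-2 0 0 0 0 0 -1;-2 0 0.8 0 0 0 -1;-2 0 1.8 0 0 0 -1;-2 0 2.8 0 0 0 -1;-2 0 3.8 0 0 0 -1;-2 0 4.8 0 0 0 -1")

```text
time: 6.25
tcp_pos: [0.4772, 0.1576, 0.2593]
eef_rot: [[1.0, -0.01, 0.0], [-0.01, -1.0, 0.0], [0.0, -0.0, -1.0]]
wrist_force: [-0.2, -0.1, -0.1]
finger_gap: 0.0007
```

Run:
```python
from h import *
s=ctrl.sense(); print(s['tcp_pos'],s['wrist_force'])
c=cam('top'); cv2.imwrite('pics/t2.png',cv2.resize(c['frame'][130:250,245:385],None,fx=5,fy=5,interpolation=2)[:,:,::-1])
np.savez('/tmp/t2.npz',**c)
c=cam('side'); cv2.imwrite('pics/s2.png',cv2.resize(c['frame'][160:290,230:370],None,fx=4.5,fy=4.5,interpolation=2)[:,:,::-1])
np.savez('/tmp/s2.npz',**c)
cam('wrist','w2.png')
```

```text
[0.47719041 0.15758489 0.25927808] [-0.22001737 -0.07904467 -0.07426806]
```

View pics/t2.png

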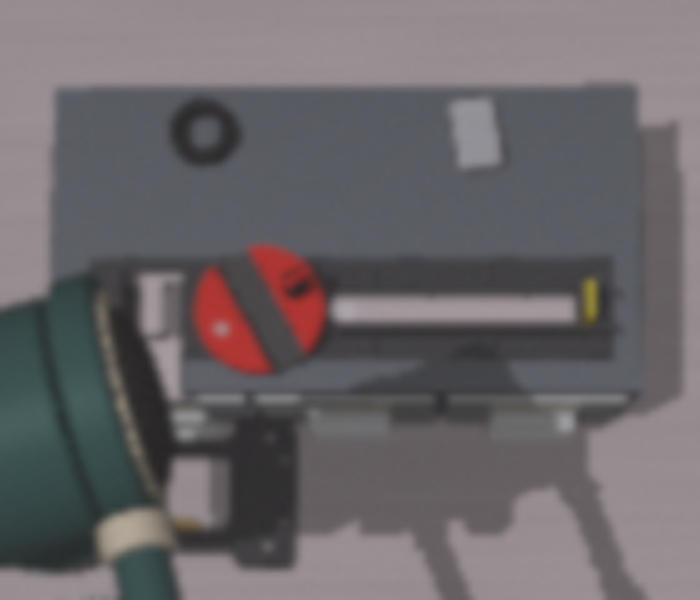

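View pics/s2.png

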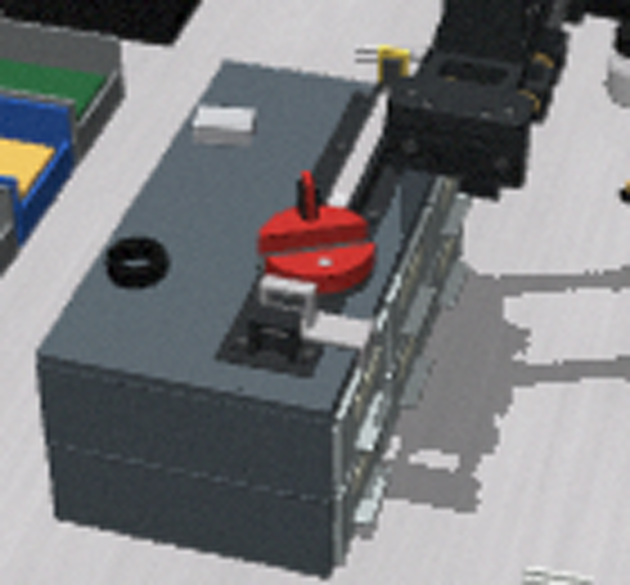

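View pics/w2.png

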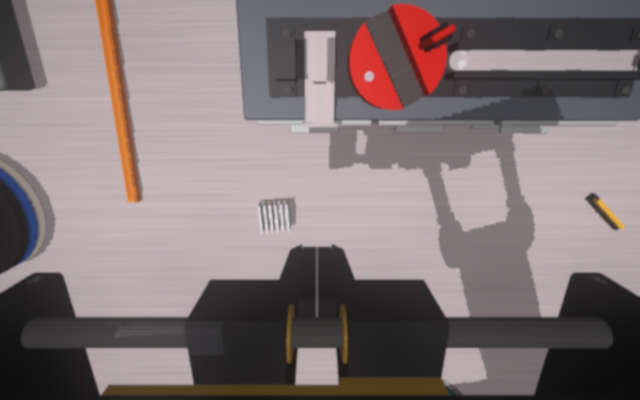

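Run:
```python
from h import *
c=dict(np.load('/tmp/t2.npz'))
C=np.array([.592,.096])
def tool(th,off,yaw=-.0122):
    p=np.array([-np.cos(th),-np.sin(th)]);t=np.array([np.sin(th),-np.cos(th)])
    R=np.array([[np.cos(yaw),-np.sin(yaw)],[np.sin(yaw),np.cos(yaw)]])
    return C+R@(24e-3*p-off*t), np.degrees(th-np.pi/2+yaw)
# slot angle from dark pixels in disc
f=c['frame'];hsv=cv2.cvtColor(f,cv2.COLOR_RGB2HSV)
red=((hsv[...,0]<8)|(hsv[...,0]>172))&(hsv[...,1]>130)&(hsv[...,2]>60)
P=[]
for v in range(175,212):
  for u in range(280,315):
    q=ray(c,u,v,.16)[:2]
    if np.linalg.norm(q-C)<.033 and not red[v,u] : P.append(q)
P=np.array(P,np.float32); l=cv2.fitLine(P,cv2.DIST_HUBER,0,1e-4,1e-4).ravel(); print(len(P),l)
print('th world',np.pi-np.arctan2(abs(l[0]),abs(l[1])))
b,a0=tool(2.0,.030); print('start',b,a0)
for th in np.linspace(2.0,np.pi,11):
    q,a=tool(th,.0145); print(round(th,3),((q-b)/.03).round(2),round((a-a0)/6,2))
s=ctrl.sense(); print((b-s['tcp_pos'][:2])/.03,s['eef_rot'][:2,0])
```

```text
183 [0.8770889  0.48032805 0.59256274 0.09519171]
th world 2.071825
start [0.57429135 0.06190596] 23.892550516105043
2.0 [0.47 0.21] 0.0
2.114 [0.58 0.2 ] 1.09
2.228 [0.69 0.21] 2.18
2.342 [0.79 0.22] 3.27
2.457 [0.89 0.25] 4.36
2.571 [0.99 0.29] 5.45
2.685 [1.09 0.34] 6.54
2.799 [1.17 0.41] 7.63
2.913 [1.25 0.48] 8.72
3.027 [1.32 0.56] 9.81
3.142 [1.38 0.64] 10.9
[ 3.17190197 -3.20513116] [ 0.99993612 -0.00995954]
```

>>> apply_moves(deltas="0.3 -0.3 0 0 0 0.4 -1;0.7 -0.7 0 0 0 0.9 -1;1.1 -1.1 0 0 0 1.4 -1;1.5 -1.5 0 0 0 1.9 -1;1.9 -1.9 0 0 0 2.4 -1;2.3 -2.3 0 0 0 2.9 -1;2.7 -2.7 0 0 0 3.4 -1;3.1 -3.1 0 0 0 3.9 -1;3.2 -3.2 0 0 0 4.1 -1;3.2 -3.2 0 0 0 4.1 -1")

```text
time: 7.4
tcp_pos: [0.5734, 0.0614, 0.2564]
eef_rot: [[0.914, 0.406, -0.003], [0.406, -0.914, 0.0], [-0.003, -0.001, -1.0]]
wrist_force: [0.7, 0.3, -0.0]
finger_gap: 0.0005
```

>>> apply_moves(deltas="0 0 -0.5 0 0 0 -1;0 0 -1 0 0 0 -1;0 0 -1.5 0 0 0 -1;0 0 -2 0 0 0 -1;0 0 -2.4 0 0 0 -1;0 0 -2.7 0 0 0 -1;0 0 -2.9 0 0 0 -1;0 0 -2.9 0 0 0 -1;0 0 -2.9 0 0 0 -1;0 0 -2.9 0 0 0 -1")

```text
time: 8.4
tcp_pos: [0.575, 0.0616, 0.1721]
eef_rot: [[0.913, 0.407, 0.002], [0.407, -0.913, 0.0], [0.002, 0.001, -1.0]]
wrist_force: [-1.1, -0.0, 0.5]
finger_gap: 0.0003
```

Run:
```python
from h import *
s=ctrl.sense(); print(s['tcp_pos'],s['wrist_force'])
c=cam('wrist','w3.png'); c=cam('side'); cv2.imwrite('pics/s3.png',cv2.resize(c['frame'][160:290,230:370],None,fx=4.5,fy=4.5,interpolation=2)[:,:,::-1])
```

```text
[0.57498488 0.06162085 0.17211338] [-1.06910446 -0.01417424  0.50010962]
```

View pics/w3.png

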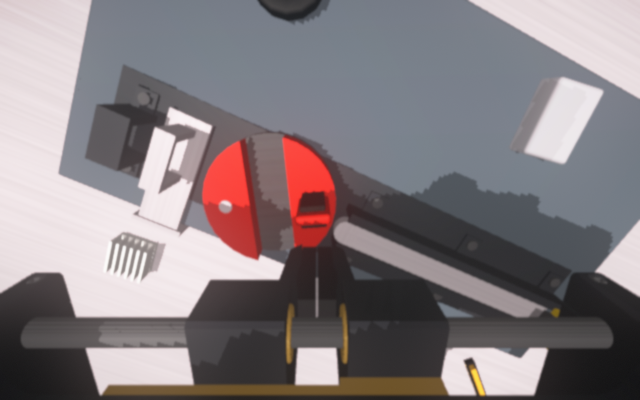

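View pics/s3.png

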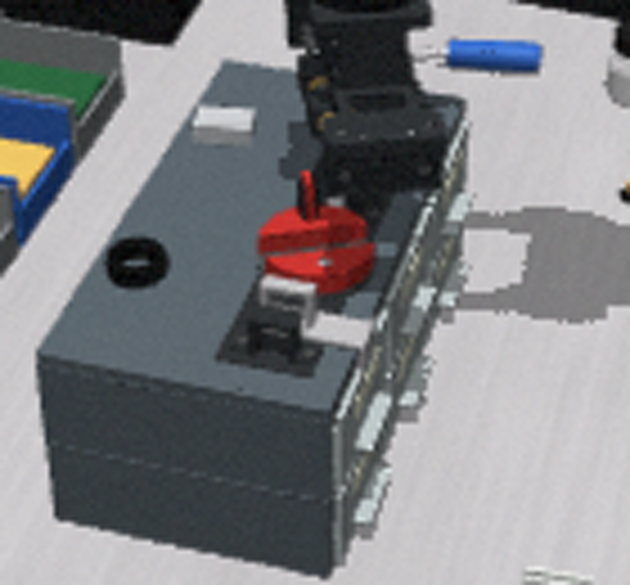

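>>> apply_moves(deltas="0.2 0.1 0 0 0 0 -1;0.47 0.2 0 0 0 0 -1;0.52 0.2 0 0 0 0.5 -1;0.58 0.2 0 0 0 1.1 -1;0.64 0.2 0 0 0 1.65 -1;0.69 0.21 0 0 0 2.2 -1;0.74 0.21 0 0 0 2.7 -1;0.79 0.22 0 0 0 3.3 -1;0.84 0.23 0 0 0 3.8 -1;0.89 0.25 0 0 0 4.4 -1")

```text
time: 9.5
tcp_pos: [0.6014, 0.0689, 0.1713]
eef_rot: [[0.635, 0.772, -0.001], [0.772, -0.635, -0.001], [-0.001, 0.0, -1.0]]
wrist_force: [-1.9, -2.0, 1.1]
finger_gap: 0.0002
```

>>> apply_moves(deltas="0.05 0.02 0 0 0 0.5 -1;0.1 0.04 0 0 0 1.1 -1;0.15 0.065 0 0 0 1.6 -1;0.2 0.09 0 0 0 2.2 -1;0.24 0.125 0 0 0 2.7 -1;0.28 0.16 0 0 0 3.3 -1;0.32 0.195 0 0 0 3.8 -1;0.36 0.23 0 0 0 4.4 -1;0.43 0.31 0 0 0 5.4 -1;0.43 0.31 0 0 0 5.4 -1")

```text
time: 10.5
tcp_pos: [0.6151, 0.0782, 0.1714]
eef_rot: [[0.124, 0.992, 0.001], [0.992, -0.124, -0.001], [-0.001, 0.001, -1.0]]
wrist_force: [1.1, -2.3, 0.5]
finger_gap: 0.0005
```

```bash
cat > slot.py <<'E'
from h import *
import sys
c=cam('top'); C=np.array([.592,.096])
f=c['frame'];hsv=cv2.cvtColor(f,cv2.COLOR_RGB2HSV)
cv2.imwrite('pics/%s_t.png'%sys.argv[1],cv2.resize(f[130:250,245:385],None,fx=5,fy=5,interpolation=2)[:,:,::-1])
cam('wrist',sys.argv[1]+'_w.png')
d=cam('side'); cv2.imwrite('pics/%s_s.png'%sys.argv[1],cv2.resize(d['frame'][160:290,230:370],None,fx=4.5,fy=4.5,interpolation=2)[:,:,::-1])
s=ctrl.sense(); print(s['tcp_pos'],s['wrist_force'])
E
python3 slot.py a
```

```text
[0.61466106 0.07823715 0.17137444] [ 1.23364293 -2.22095666 -0.40777229]
```

View pics/a_w.png

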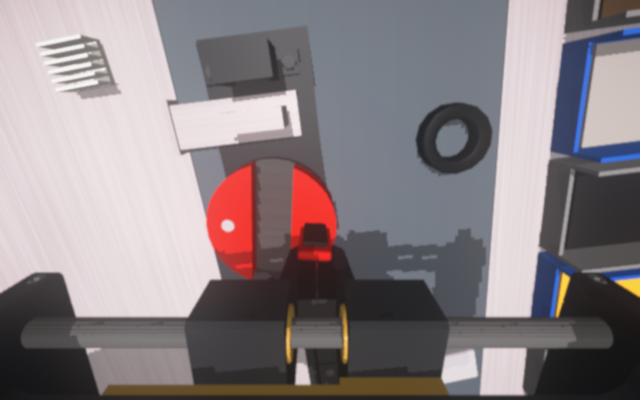

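View pics/a_s.png

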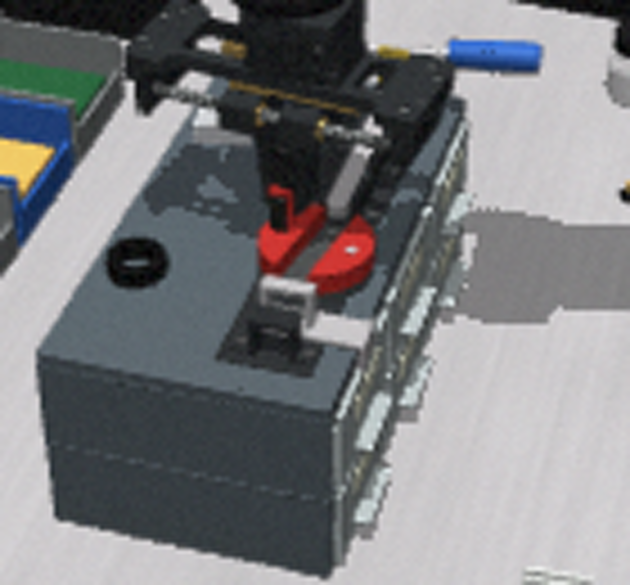

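View pics/a_t.png

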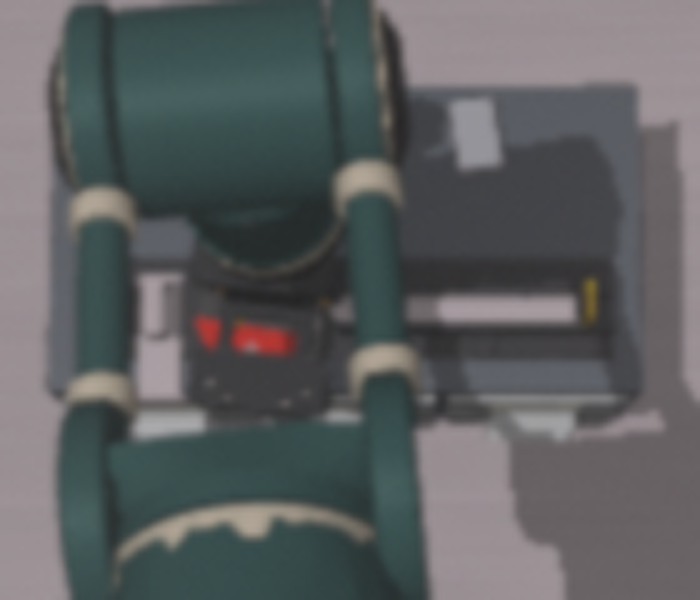

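>>> apply_moves(deltas="0.01 0.02 0 0 0 0.3 -1;0.03 0.04 0 0 0 0.6 -1;0.05 0.06 0 0 0 0.9 -1;0.06 0.08 0 0 0 1.1 -1;0.06 0.08 0 0 0 1.1 -1;0.06 0.08 0 0 0 1.1 -1;0.06 0.08 0 0 0 1.1 -1;0.06 0.08 0 0 0 1.1 -1;0.06 0.08 0 0 0 1.1 -1;0.06 0.08 0 0 0 1.1 -1")

```text
time: 11.65
tcp_pos: [0.6158, 0.0808, 0.1713]
eef_rot: [[0.01, 1.0, 0.0], [1.0, -0.01, 0.0], [0.0, 0.0, -1.0]]
wrist_force: [2.5, -3.2, 1.3]
finger_gap: 0.0005
```

```bash
cat > ang.py <<'E'
from h import *
import sys
c=cam('wrist',sys.argv[1]+'_w.png')
hsv=cv2.cvtColor(c['frame'],cv2.COLOR_RGB2HSV)
red=((hsv[...,0]<8)|(hsv[...,0]>172))&(hsv[...,1]>150)&(hsv[...,2]>50)
n,l,st,ce=cv2.connectedComponentsWithStats(red.astype(np.uint8))
for i in range(1,n):
    if st[i,4]>300: print(st[i])
# slot edges: per row, gap between red left and right halves
E1=[];E2=[]
for v in range(st[1:,1].min(),400):
    u=np.where(red[v])[0]
    if len(u)<10: continue
    g=np.diff(u); k=g.argmax()
    if g[k]>15: E1.append(ray(c,u[k],v,.162)[:2]); E2.append(ray(c,u[k+1],v,.162)[:2])
for E in (E1,E2):
    E=np.array(E,np.float32); q=cv2.fitLine(E,cv2.DIST_HUBER,0,1e-4,1e-4).ravel(); a=np.degrees(np.arctan2(q[1],q[0]))%180
    print(len(E),'edge world angle',a,q[2:],'std mm',1e3*np.std((E-q[2:])@[-q[1],q[0]]))
s=ctrl.sense(); print(s['tcp_pos'],s['wrist_force'])
E
python3 ang.py b
```

```text
[ 209  164   49  116 3989]
[ 293  165   46  105 2977]
104 edge world angle 85.79755 [0.58237386 0.09299778] std mm 0.41032586
104 edge world angle 85.74868 [0.60389876 0.10612442] std mm 3.9746277
[0.61578939 0.08085352 0.17135636] [ 2.07076936 -2.82878447  1.24806426]
```

View pics/b_w.png

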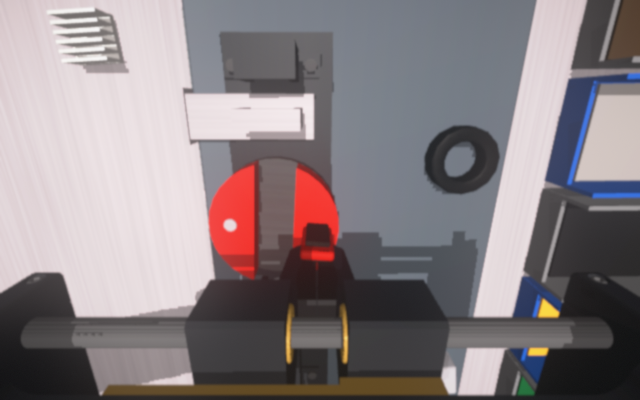

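>>> apply_moves(deltas="0 0.01 0 0 0 0 -1;0 0.02 0 0 0 0 -1;0 0.03 0 0 0 0 -1;0 0.04 0 0 0 0 -1;0 0.05 0 0 0 0 -1;0 0.05 0 0 0 0 -1;0 0.05 0 0 0 0 -1;0 0.05 0 0 0 0 -1;0 0.05 0 0 0 0 -1;0 0.05 0 0 0 0 -1")

```text
time: 12.7
tcp_pos: [0.6155, 0.0824, 0.1711]
eef_rot: [[0.01, 1.0, -0.0], [1.0, -0.01, 0.0], [0.0, -0.0, -1.0]]
wrist_force: [1.6, -1.2, 1.4]
finger_gap: 0.0007
```

```bash
python3 ang.py c
```

```text
[ 293  166   46   96 2979]
[ 210  168   51  112 3962]
104 edge world angle 89.54101 [0.5828851  0.10380045] std mm 0.37106222
104 edge world angle 91.45859 [0.6038978  0.10456146] std mm 3.2078228
[0.61556812 0.08238249 0.17113439] [ 0.67139836 -1.28821018  1.17634149]
```

>>> apply_moves(deltas="0 -0.3 0 0 0 0 -1;0 -0.7 0 0 0 0 -1;0 -0.9 0.6 0 0 0 -1;0 -0.9 1.5 0 0 0 -1;0 -1.2 2.2 0 0 0 -1;-0.2 -2.2 2.4 0 0 0 -1;-0.4 -3.4 2.4 0 0 0 -1;-0.6 -4.6 2.4 0 0 0 -1;-0.9 -5.8 2.4 0 0 0 -1;-0.9 -6.9 2.4 0 0 0 -1")

```text
time: 13.75
tcp_pos: [0.587, -0.1266, 0.243]
eef_rot: [[0.011, 1.0, -0.001], [1.0, -0.011, 0.0], [0.0, -0.001, -1.0]]
wrist_force: [0.1, 0.1, -0.8]
finger_gap: 0.0007
```

Run:
```python
from h import *
c=cam('top'); C=np.array([.5915,.096])
f=c['frame'];hsv=cv2.cvtColor(f,cv2.COLOR_RGB2HSV)
cv2.imwrite('pics/d_t.png',cv2.resize(f[130:250,245:385],None,fx=5,fy=5,interpolation=2)[:,:,::-1])
w=cam('wrist','d_w.png')
d=cam('side'); cv2.imwrite('pics/d_s.png',cv2.resize(d['frame'][160:290,230:370],None,fx=4.5,fy=4.5,interpolation=2)[:,:,::-1])
for n,q in (('top',c),('wrist',w)):
    h=cv2.cvtColor(q['frame'],cv2.COLOR_RGB2HSV); W=pts(q)
    y=(abs(h[...,0].astype(int)-27)<6)&(h[...,1]>130)&(h[...,2]>60)&(W[...,2]>.16)&(W[...,2]<.2)&(abs(W[...,0]-.59)<.04)
    if y.sum(): print(n,y.sum(),W[y].min(0),W[y].max(0),np.argwhere(y).mean(0))
s=ctrl.sense(); print(s['tcp_pos'],s['wrist_force'])
```

```text
top 10 [ 0.58836791 -0.08891033  0.18708442] [ 0.59959027 -0.08576721  0.1936086 ] [188.  362.5]
wrist 236 [ 0.57903299 -0.09350022  0.16005054] [ 0.60182066 -0.08258585  0.19472478] [158.22881356 319.94491525]
[ 0.58790741 -0.12690279  0.2428685 ] [-0.30495735  0.29605775 -0.11723663]
```

View pics/d_w.png

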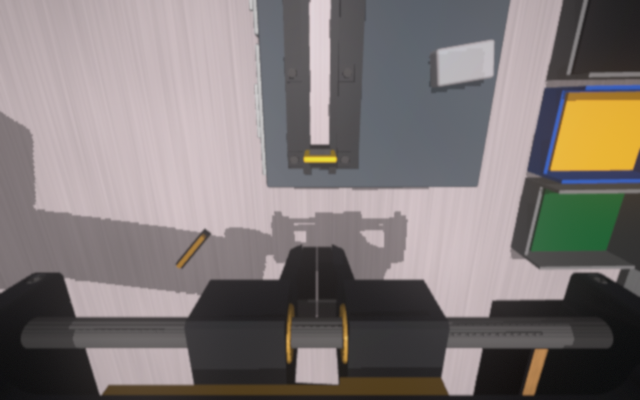

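View pics/d_s.png

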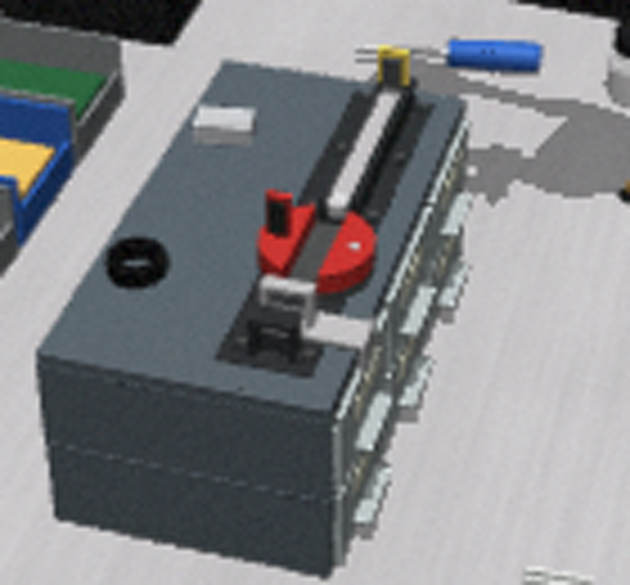

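View pics/d_t.png

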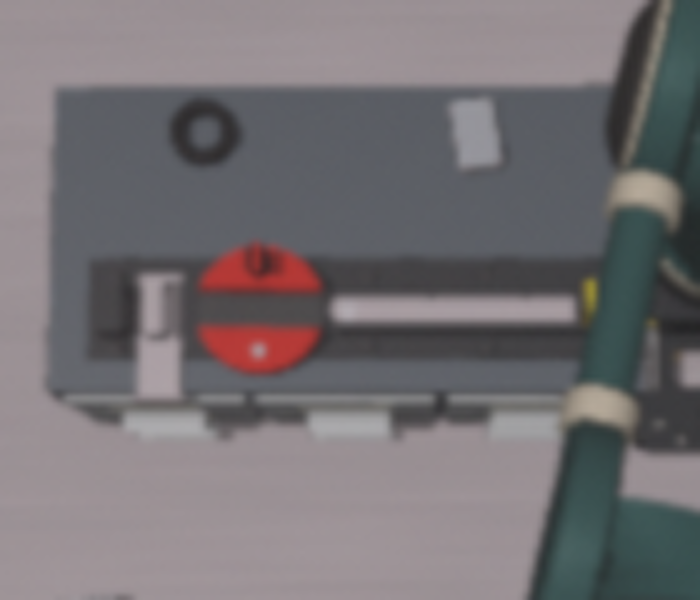

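>>> apply_moves(deltas="0.1 0 -0.5 0 0 0 -1;0.1 0 -1 0 0 0 -1;0.1 0 -1.5 0 0 0 -1;0.1 0 -2 0 0 0 -1;0.1 0 -2.3 0 0 0 -1;0.1 0 -2.4 0 0 0 -1;0.1 0.2 -2.4 0 0 0 -1;0.1 0.4 -2.4 0 0 0 -1;0.1 0.6 -2.4 0 0 0 -1;0.1 0.8 -2.4 0 0 0 -1")

```text
time: 14.9
tcp_pos: [0.5922, -0.1001, 0.1721]
eef_rot: [[0.01, 1.0, 0.002], [1.0, -0.01, -0.0], [-0.0, 0.002, -1.0]]
wrist_force: [0.3, -0.3, 0.2]
finger_gap: 0.0003
```

```bash
python3 slot.py e
```

```text
[ 0.5919647  -0.10017285  0.17172078] [ 0.20947906 -0.70878983  0.46934655]
```

View pics/e_w.png

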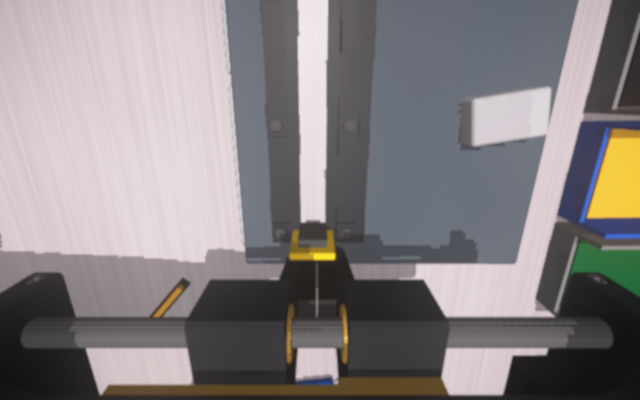

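>>> apply_moves(deltas="0 0.2 0 0 0 0 -1;0 0.4 0 0 0 0 -1;0 0.6 0 0 0 0 -1;0 0.8 0 0 0 0 -1;0.01 1.1 0 0 0 0 -1;0.01 1.4 0 0 0 0 -1;0.02 1.7 0 0 0 0 -1;0.02 2 0 0 0 0 -1;0.03 2.3 0 0 0 0 -1;0.03 2.6 0 0 0 0 -1")

```text
time: 16.05
tcp_pos: [0.5926, -0.0218, 0.1712]
eef_rot: [[0.01, 1.0, -0.0], [1.0, -0.01, -0.0], [-0.0, -0.0, -1.0]]
wrist_force: [1.2, -2.2, 1.1]
finger_gap: 0.0002
```

>>> apply_moves(deltas="0 0.2 0 0 0 0 -1;0 0.4 0 0 0 0 -1;0 0.6 0 0 0 0 -1;0 0.8 0 0 0 0 -1;0 1.0 0 0 0 0 -1;0.01 1.2 0 0 0 0 -1;0.02 1.4 0 0 0 0 -1;0.02 1.5 0 0 0 0 -1;0.02 1.6 0 0 0 0 -1;0.02 1.6 0 0 0 0 -1")

```text
time: 17.05
tcp_pos: [0.5929, 0.026, 0.171]
eef_rot: [[0.01, 1.0, -0.001], [1.0, -0.01, 0.001], [0.001, -0.001, -1.0]]
wrist_force: [0.4, 0.4, 0.2]
finger_gap: 0.0003
```

>>> apply_moves(deltas="0 0.05 0 0 0 0 -1;0 0.1 0 0 0 0 -1;0 0.15 0 0 0 0 -1;0 0.2 0 0 0 0 -1;0 0.25 0 0 0 0 -1;0 0.3 0 0 0 0 -1;0 0.3 0 0 0 0 -1;0 0.3 0 0 0 0 -1;0 0.3 0 0 0 0 -1;0 0.3 0 0 0 0 -1")

```text
time: 18.05
tcp_pos: [0.5929, 0.0301, 0.1711]
eef_rot: [[0.01, 1.0, -0.001], [1.0, -0.01, -0.007], [-0.007, -0.001, -1.0]]
wrist_force: [-0.4, -14.4, 0.9]
finger_gap: 0.0005
```

>>> apply_moves(deltas="0 -0.2 0 0 0 0 -1;0 -0.5 0 0 0 0 -1;0 -0.9 0 0 0 0 -1;0 -1.1 0.5 0 0 0 -1;0 -1.1 1.2 0 0 0 -1;0 -1.8 2.2 0 0 0 -1;0 -3 3 0 0 0 -1;0 -4.2 3 0 0 0 -1;0 -5.4 3 0 0 0 -1;0 -6.6 3 0 0 0 -1")

```text
time: 19.05
tcp_pos: [0.5936, -0.1652, 0.2633]
eef_rot: [[0.01, 1.0, 0.003], [1.0, -0.01, -0.0], [-0.0, 0.003, -1.0]]
wrist_force: [0.0, 0.2, -0.0]
finger_gap: 0.001
```

```bash
python3 slot.py g
python3 - <<'E'
from h import *
c=cam('top'); h=cv2.cvtColor(c['frame'],cv2.COLOR_RGB2HSV)
W=pts(c)
y=(abs(h[...,0].astype(int)-27)<6)&(h[...,1]>130)&(W[...,2]>.17)&(W[...,2]<.2)&(abs(W[...,0]-.59)<.04)
print(y.sum(),W[y].mean(0),'before y -.087 ; target +.130')
E
```

```text
[ 0.59328065 -0.16573595  0.26237672] [ 0.50523165  1.25226465 -0.4905227 ]
8 [0.591158   0.03947466 0.19216348] before y -.087 ; target +.130
```

View pics/g_t.png

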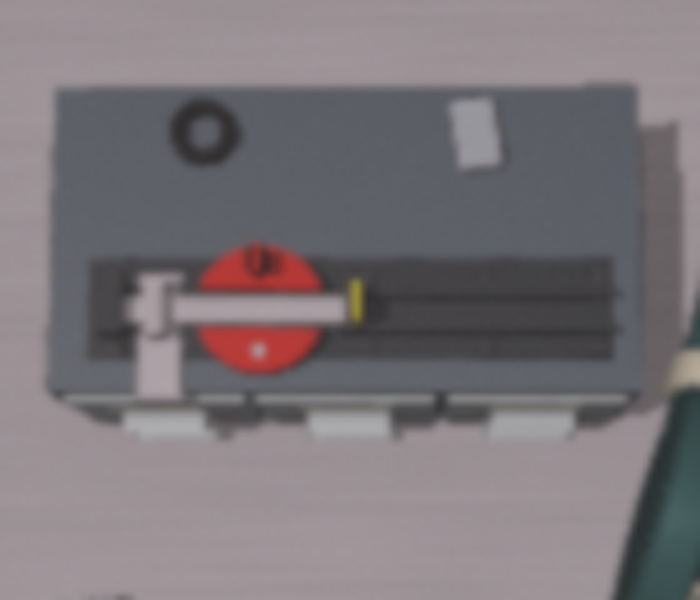

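View pics/g_s.png

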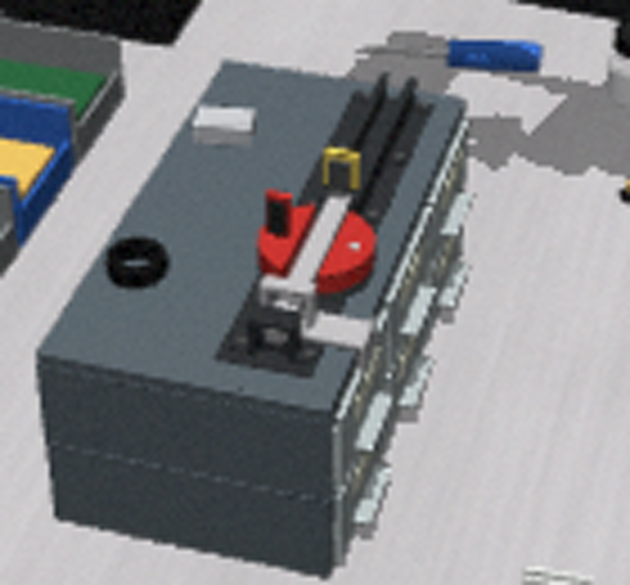

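Run:
```python
from h import *
c=ctrl.camera('top')
for a in (122,125,128): print(ray(c,245+(a+.5)/5-.5,130+307.5/5-.5,.157))
print(ctrl.sense()['wrist_force'],ctrl.sense()['time']); ctrl.job_done()
```

```text
[0.59420968 0.17296886 0.157     ]
[0.59418959 0.17127806 0.157     ]
[0.59416949 0.1695873  0.157     ]
[-0.32716007  0.30881305  0.60868155] 19.3
the job is handed in; nothing more can be done
```

I handed in the job at 19.3 s with all three steps done in the order asked, using only closed fingers so nothing was pinched.

- **Drawer:** I pushed the front in until it hit its stop at about 20 N. The pictures show the staple in line with the keeper.
- **Disc:** I pushed the post on pad a round to the 3.14 position. The clear slot edge measured 89.5° in world axes against a target of about 89.3°. The other edge read 91.5°, but it was partly hidden by the post and unreliable.
- **Bar:** I pushed the yellow lip until it met a hard stop at about 14 N, against 2 N of friction. The lip moved about 127 mm, which fits a bar that started about 4 mm forward. The pictures show the bar passing through the disc and the staple into the keeper.

**Last checks:**
- The arm was clear, with no notable wrist force.
- In the pictures the toroid and spacer had not moved, and the arm went near none of the other loose parts. I did not measure them again.
- The last check on the bar's nose was inconclusive. The bar goes out of sight at y = 0.171 m, the keeper's near edge, and the nose should be at about 0.184 m, so I never saw the nose itself. That the bar is fully home rests on the stop force and the lip's travel.

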